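Open the board holder to its end stop

TASK

The green circuit board waiting on the blue mat needs the board holder at its full width. Press down the red release button on the holder's sliding blue jaw and, keeping it held down, push the jaw outwards, away from the fixed jaw, until it is fully against its end stop; then let go so that the button springs up and the jaw locks there. Do not force the jaw along while it is locked, and do not lift, carry or shove any of the things lying around.

Things in the scene. Friction and masses are not known exactly. Their poses are not given: they have to be found in the camera images.
- holder: Circuit-board holder bolted to the bench: two dark steel end blocks (336 mm apart over all, tops 50 mm high, 130 mm wide feet) joined by two 12 mm steel rods and a lock bar. Origin on the bench under the rods' middle; z up; +y along the rods from the fixed blue jaw (at y -144 mm, top 94 mm high) to the end stop: the way the sliding jaw opens; x across the rods. Place and yaw vary.
- jaw (a joint): Travel of the sliding blue jaw along the holder's +y, m: 0 nearest the fixed jaw, 0.134 fully against the end stop; starts locked between 0 and 0.055. Button up: a brake holds it anywhere against some 35 to 50 N. Button pressed: it slides with 1 to 2 N. Its carriage block is 88 mm across (x) by 74 mm along (y), the deck 46 mm above the bench.
- release (a joint): Travel of the red release button straight down into the jaw's deck, in metres: 0 up (locked), 0.007 fully down. Sprung: it begins to move at about 4 N, frees the brake within the first 1 to 2 mm and takes about 5.5 N fully down. It springs up and locks the jaw when let go.
- button_top (a point): Centre of the top of the red button, 36 mm across (x) by 28 mm along the slide (y); 56 mm above the bench when up, 49 mm fully down. Moves with the jaw. Axes as holder. The jaw plate, 94 mm above the bench, stands 32 mm from it towards the fixed jaw; a thumb rest 22 mm from it towards the end stop.
- rest_top (a point): Centre of the top of the sliding jaw's raised thumb rest (60 mm across, 10 mm thick), 65 mm above the bench, 27 mm from the button's centre towards the end stop; a fingertip that presses the button can push against its inner face. Axes as holder.
- stop_face (a point): Middle of the end stop's face (two orange bumpers on the rods), 134 mm along the holder's +y from its origin, 32 mm above the bench.
- board: Loose green circuit board 125 x 170 mm, lying on the blue mat on the robot's left; leave it alone. Origin at the centre of its underside.
- screwdriver: Loose yellow screwdriver 200 mm long lying along the holder on its -x side; leave it alone. Origin under the middle of its length.
- screw_tray: Loose small aluminium tray 80 x 60 x 22 mm on the holder's -x side; leave it alone. Origin at the centre of its underside.
- flux_jar: Loose jar with black cap, 48 mm wide, 45 mm high, on the holder's +x side; leave it alone. Origin at the centre of its underside.
- spool: Loose grey spool, 56 mm wide, 40 mm high, on the holder's +x side; leave it alone. Origin at the centre of its underside.
- multimeter: Loose yellow multimeter 170 x 85 x 34 mm on the robot's right; leave it alone. Origin at the centre of its underside.
- motor_body: Loose finned metal motor body, 72 mm wide, 90 mm high, on the robot's right; leave it alone. Origin at the centre of its underside.
- cleaner: Loose clear bottle with red cap, 60 mm wide, 140 mm high, on the robot's right; leave it alone. Origin at the centre of its underside.

How it is judged:
By the outcome, as a careful person would: the job done as asked, in the order asked, and still so for the second after the job is handed in, with the robot touching nothing.
It also fails if it takes over 38 s, if anything falls off the work surface, if the arm or the gripper's body presses on something with over 40 N, if the wrist force passes 120 N, or if a joint passes its speed limit or range.

ROBOT

A 6-joint arm with a two-finger parallel gripper is mounted at the origin on the work surface. World frame = base frame: x ahead of the robot, y to its left, z up, the work surface at z = 0. Lengths are in m, angles in rad, forces in N, time in s.
With the tool pointing down it reaches from about 0.375 to 0.75 m from the base axis. Payload 9 kg.
Tool frame: the origin (TCP) lies midway between the tips of the shut fingers; the grasp point (between the pads) lies 19 mm behind it; z points along the fingers, y is the line along which they close (so a half turn about z gives the same grasp; the last joint's range is limited). The gripper opens to 85 mm and grips with 20 to 120 N. Pads are 22 mm wide; open, the fingers measure 114 mm over their backs; the gripper's body (76 mm by 85 mm) begins 54 mm behind the grasp point. The pads swing forward as they close: fully open they stand 13 mm farther back than shut.
Start: joints at [1.101, 0.104, 0.097, 1.564, 0, 1.353], TCP at [0.149, 0.581, 0.231] pointing down, gripper open.
Joint ranges: [-2.99, 2.99], [-0.84, 1.86], [-1.1, 1.16], [-1.84, 2.11], [-1.51, 1.56], [-3.14, 3.14]. Speed limits (rad/s): [2.22, 2.22, 2.57, 3.14, 3.14, 3.14].

INTERFACE

Orientations are given as a unit quaternion [x, y, z, w].
In Python, from workcell import telemetry, capture, get_calibration, job, search_frame gives the robot as it stands.
- The arm moves only by the tool step_arm, never from a script. Its argument "moves" is a list of rows, each a list of 7 numbers: the turn, a rotation vector about the tool's x, y, z in degrees, then the shift along the tool's x, y, z in m, then the finger opening in m, from 0 to 0.0854. A call has 1 to 12 rows; each row shifts and turns the commanded pose from where the row before left it, along the tool's axes as they then stand; what a row does not reach is not made up. A row lasts 1/8 s, in which the tool goes at most 62.5 mm and 10.7 degrees, less where a joint would pass 70% of its speed; a pose out of reach is approached as far as the arm can. A call with a gripper value outside its range is refused whole. The fingers move at their own pace and stop on an object; "force" is the grip in N (left out, the last holds). Time passes only in rows, so rows that do not move let the fingers close. It gives the time, the measured TCP pose, the force, the opening and the grip force at its end, in the units of the state.
- telemetry.get_state(): the state, without advancing time (a new reading comes with each control period).
- capture(name): name is "scene" or "side" or "wrist"; returns (picture, depth): 420x560x3 uint8, red, green, blue; 420x560 float32, m along the optical axis (not along the pixel's ray), 0 where there is no reading.
- get_calibration(name): a dict with "fx", "fy", "cx", "cy" (pixels), "pose" (4x4, takes a point from camera to world coordinates). Camera axes: x right, y up, looking along -z (the intrinsics and any distortion apply to the point x, -y, -z); pixel columns grow to the right and rows downward; lengths in m; the calibration is good to about 2 mm. The wrist camera is an equidistant fisheye: a pixel r from the principal point sees the ray r / f radians off the axis. A picture is of the moment at which its call begins: read the wrist's pose just before it. get_calibration takes no time and is no camera call; for the wrist camera it gives the pose at the moment of the call.
- job.close_job(): hands the job in; it is judged then, once.
Trained networks look in the newest picture that a camera, given by its name, has taken for a name from the list of things; names that differ only in an ending like _2 or _b are one class to them, and where a whole thing is asked for, a point or a joint stands for the part that bears it (a point fixed in the world has none). Each returns a list of dicts, best first, with "score" (0 to 1); they miss things now and then, are a little off and sometimes report something else, mostly with a low value. They report only what shows in the picture. A call takes as long as a camera call.
- search_frame(camera, target): "rect" ([centre column, centre row, width, height] in pixels, round what is visible of it).
The state is a dict: "time": time; "joint_pos": joint angles; "qvel": joint speeds; "joint_torque": joint torques, N m; "ee_pos": TCP position; "ee_rot": TCP orientation; "wrist_force": force on the tool from outside, world axes, zero at the start; "torque": the same for the moment, N m; "finger_gap": finger opening in m; "finger_force": force on a finger pad.
Only numpy, scipy, OpenCV 4.12 (cv2) and the standard library are available. Lean on these libraries where they do the work, as an engineer would, in place of code of your own. Each camera call takes 0.05 s, during which the arm holds its last target. There are 200 camera calls.

## Working session

There is one attempt and no reset: what is moved stays moved. The work goes in short steps, Python scripts to look and compute and a tool call to move; the robot and the scene stay as the last step left them, time stands still between calls to the robot, and variables do not carry over. Pictures are saved under pics/ and viewed, at most 10 in all, crops included, and the job is handed in when it is done.

Besides the shell and the picture viewer there is one more tool, called after "Emit:" as name([rows], argument=value, ...), one row to a line, values as JSON. step_arm: Moves the arm, as the interface text tells. Its arguments: {"type":"object","properties":{"moves":{"type":"array"},"force":{"type":"number"}},"required":["moves"]}

```bash
mkdir -p pics; cat > h.py <<'E'
import numpy as np, cv2
from workcell import telemetry, capture, get_calibration, job, search_frame
def cloud(name):
    c=get_calibration(name); im,d=capture(name)
    v,u=np.mgrid[0:420,0:560]
    x=(u-c["cx"])/c["fx"]; y=(v-c["cy"])/c["fy"]
    P=np.stack([x*d,-y*d,-d],-1)
    T=np.array(c["pose"]); W=P@T[:3,:3].T+T[:3,3]
    W[d<=0]=np.nan
    return im,W
E
python3 - <<'E'
from h import *
for n in("scene","side"):
    im,W=cloud(n); cv2.imwrite(f"pics/{n}.png",im[...,::-1]); np.savez(f"{n}.npz",im=im,W=W)
    print(n,{k:np.round(v,3).tolist() for k,v in get_calibration(n).items()if k!="x" and not isinstance(v,str)})
    for t in("holder","jaw","button_top"): print(t,search_frame(n,t)[:2])
    hsv=cv2.cvtColor(im,cv2.COLOR_RGB2HSV)
    red=((hsv[...,0]<6)|(hsv[...,0]>174))&(hsv[...,1]>150)&(hsv[...,2]>80)
    k,l,s,c=cv2.connectedComponentsWithStats(red.astype(np.uint8))
    for i in range(1,k):
        if s[i,4]>20: print("red",s[i],c[i].round(1),np.nanmedian(W[l==i],0).round(4))
print(telemetry.get_state())
E
```

```text
scene {'fx': 382.46, 'fy': 382.46, 'cx': 280.681, 'cy': 205.218, 'pose': [[-0.102, -0.807, 0.582, 1.294], [0.995, -0.092, 0.047, 0.035], [0.015, 0.583, 0.812, 1.069], [0.0, 0.0, 0.0, 1.0]]}
holder [{'rect': [303.6, 202.4, 106.5, 45.4], 'score': 0.71}]
jaw [{'rect': [295.5, 200.2, 25.7, 32.0], 'score': 0.72}]
button_top [{'rect': [296.8, 199.1, 13.3, 7.1], 'score': 0.45}]
red [286   0  60  49 871] [321.2  19.6] [-0.0717  0.0646  0.3586]
red [341   0   7   8  22] [344.8   2.1] [-0.1659  0.1362  0.3594]
red [492   0  44  21 538] [513.4   7.8] [0.1894 0.5681 0.5462]
red [486  22  27  20 328] [498.8  31.7] [0.1831 0.5636 0.469 ]
red [290  32  20  21  36] [302.   40.7] [ 0.0908 -0.0006  0.3488]
red [275  37  30  33  89] [295.1  47.9] [ 0.1144 -0.0137  0.3397]
red [ 272   69   58   56 1542] [295.7 102.6] [ 0.0757 -0.0172  0.0565]
red [157 179  10   9  73] [161.4 183.1] [ 0.5856 -0.3972  0.139 ]
red [293 194   9  10  87] [297.  198.5] [0.5361 0.0265 0.0555]
red [484 205   8   5  34] [487.7 207. ] [0.4831 0.665  0.0334]
red [342 309   9   7  53] [345.7 312.1] [0.9007 0.1906 0.0442]
side {'fx'
[... 1313 characters left out ...]
3 0.4591]
{'time': 0.4, 'joint_pos': array([1.10132936e+00, 1.04210158e-01, 9.72066523e-02, 1.56386600e+00,
       1.79340329e-05, 1.35311955e+00]), 'qvel': array([ 0.00083714, -0.00057794,  0.00043525, -0.00017152,  0.00217371,
       -0.00191381]), 'joint_torque': array([-2.20157388e-03, -5.56085980e+01,  5.03181732e+01,  3.72788680e-03,
       -3.15809157e-04,  1.99128675e-05]), 'ee_pos': array([0.14945609, 0.58109069, 0.23121473]), 'ee_rot': array([ 1.25562796e-01,  9.92085673e-01, -3.14301304e-05, -2.07680680e-05]), 'wrist_force': array([ 0.57510893, -0.54981472,  0.72404535]), 'torque': array([0.01888202, 0.02941292, 0.01963895]), 'finger_force': 0.0, 'finger_gap': 0.08540350400917295}
```

View pics/scene.png

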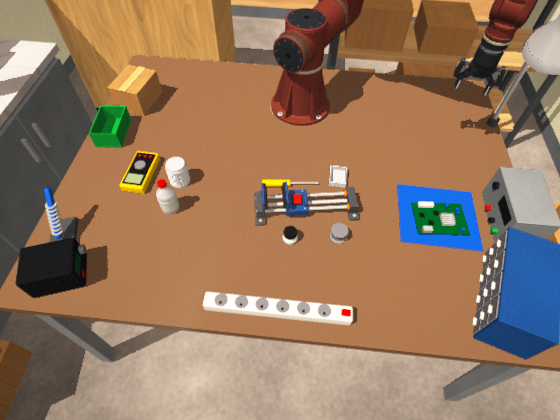

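View pics/side.png

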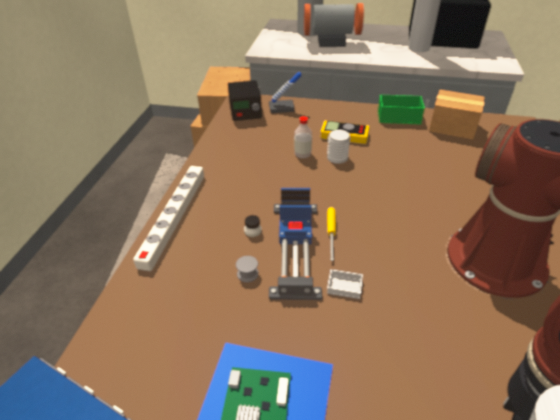

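```bash
python3 - <<'E'
from h import *
for n in("scene","side"):
    f=np.load(n+".npz"); W=f["W"]; im=f["im"]; hsv=cv2.cvtColor(im,cv2.COLOR_RGB2HSV)
    reg=(W[...,0]>.42)&(W[...,0]<.68)&(W[...,1]>-.18)&(W[...,1]<.28)
    m=reg&(W[...,2]>.018)
    k,l,s,c=cv2.connectedComponentsWithStats(m.astype(np.uint8))
    for i in range(1,k):
        if s[i,4]<30: continue
        p=W[l==i]; print(n,s[i],"med",np.median(p,0).round(3),"min",p.min(0).round(3),"max",p.max(0).round(3), cv2.minAreaRect(p[:,:2].astype(np.float32)*1000))
    blk=reg&(abs(W[...,2]-.05)<.006)&(hsv[...,2]<100)
    for a in ("lo","hi"):
        p=W[blk&((W[...,1]<-.02) if a=="lo" else (W[...,1]>.12))&(hsv[...,1]<130)]; 
        if len(p)>5: print(a,len(p),cv2.minAreaRect(p[:,:2].astype(np.float32)*1000), np.median(p,0))
    b=reg&(hsv[...,0]>100)&(hsv[...,0]<130)&(hsv[...,1]>130)&(W[...,2]>.085)
    p=W[b]; 
    for q in (p[p[:,1]<-.04],p[p[:,1]>-.04]): 
        if len(q)>4: print("plate",len(q),np.median(q,0).round(4),q.min(0).round(3),q.max(0).round(3))
    o=reg&(hsv[...,0]>5)&(hsv[...,0]<20)&(hsv[...,1]>150)&(W[...,2]>.022); print("orange",W[o&(W[...,1]>.1)].round(3).tolist()[:20])
    cv2.imwrite(f"pics/c_{n}.png",cv2.resize(im[150:310,220:400,::-1],None,fx=3.5,fy=3.5,interpolation=cv2.INTER_CUBIC))
E
```

```text
scene [ 255  180  103   38 1922] med [0.537 0.022 0.044] min [ 0.431 -0.115  0.018] max [0.6   0.227 0.098] ((496.8714294433594, 50.58433532714844), (157.59678649902344, 338.158447265625), 9.391951560974121)
scene [331 223  17  17 218] med [0.635 0.169 0.039] min [0.601 0.143 0.018] max [0.659 0.195 0.046] ((632.5795288085938, 167.8441162109375), (54.671566009521484, 52.25428009033203), 38.98111343383789)
scene [283 226  14  16 174] med [0.664 0.014 0.044] min [ 0.637 -0.007  0.019] max [0.68  0.035 0.049] ((658.4365234375, 14.586769104003906), (40.01119613647461, 43.06149673461914), 73.37696838378906)
lo 14 ((561.0317993164062, -96.53837585449219), (76.08750915527344, 22.526500701904297), 14.9537935256958) [ 0.59447518 -0.09239024  0.0489737 ]
hi 46 ((507.808837890625, 208.730712890625), (74.2470932006836, 29.010547637939453), 8.457198143005371) [0.51817398 0.20915333 0.04902286]
plate 38 [ 0.555  -0.0849  0.0934] [ 0.516 -0.091  0.09 ] [ 0.591 -0.076  0.096]
plate 48 [ 0.5492 -0.0084  0.0936] [ 0.501 -0.018  0.086] [0.584 0.    0.098]
orange [[0.473, 0.183, 0.045], [0.471, 0.186, 0
[... 911 characters left out ...]
 max [0.676 0.037 0.049] ((653.070556640625, 14.39578628540039), (43.94274139404297, 42.42061233520508), 65.92581176757812)
side [236 256  22  20 339] med [0.627 0.173 0.04 ] min [0.601 0.14  0.019] max [0.655 0.197 0.044] ((629.0740966796875, 169.0806427001953), (52.852088928222656, 55.35293197631836), 14.582954406738281)
lo 79 ((550.2761840820312, -83.1119155883789), (80.89739227294922, 10.08233642578125), 10.0907621383667) [ 0.54751521 -0.0828618   0.04897633]
hi 61 ((495.5081787109375, 219.98768615722656), (78.18460845947266, 4.754868507385254), 9.738458633422852) [0.49644453 0.22054772 0.04708934]
plate 26 [ 0.5386 -0.0081  0.095 ] [ 0.505 -0.016  0.092] [ 0.571 -0.     0.097]
orange []
```

View pics/c_scene.png

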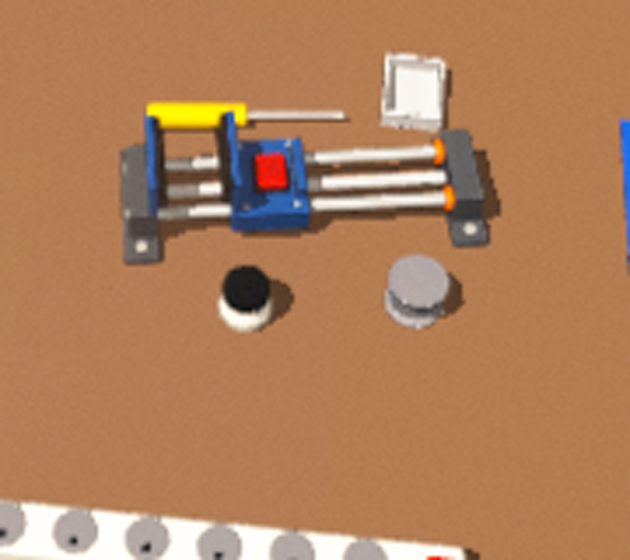

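Emit:
step_arm([
  [0, 0, 0, -0.0426, -0.0369, 0, 0],
  [0, 0, 0, -0.0426, -0.0369, 0, 0],
  [0, 0, 0, -0.0426, -0.0369, 0, 0],
  [0, 0, 0, -0.0426, -0.0369, 0, 0],
  [0, 0, 0, -0.0426, -0.0369, 0, 0],
  [0, 0, 0, -0.0426, -0.0369, 0, 0],
  [0, 0, 0, -0.0426, -0.0369, 0, 0],
  [0, 0, 0, -0.0426, -0.0369, 0, 0],
  [0, 0, 0, -0.0426, -0.0369, 0, 0],
  [0, 0, 0, -0.0426, -0.0369, 0, 0],
  [0, 0, 0, -0.0426, -0.0369, 0, 0],
  [0, 0, 0, -0.0426, -0.0369, 0, 0],
])

```text
time: 1.9
ee_pos: [0.5352, 0.0231, 0.2315]
ee_rot: [0.126, 0.992, 0.0, 0.0]
wrist_force: [0.5, 0.0, 0.0]
finger_gap: 0.0001
finger_force: 0.0
```

Emit:
step_arm([
  [0, 0, 9.45, 0, 0, 0, 0],
  [0, 0, 9.45, 0, 0, 0, 0],
  [0, 0, 9.45, 0, 0, 0, 0],
  [0, 0, 9.45, 0, 0, 0, 0],
  [0, 0, 9.45, 0, 0, 0, 0],
  [0, 0, 9.45, 0, 0, 0, 0],
  [0, 0, 9.45, 0, 0, 0, 0],
  [0, 0, 0, 0, 0, 0.05, 0],
  [0, 0, 0, 0, 0, 0.0, 0],
  [0, 0, 0, 0, 0, 0.0, 0],
])

```text
time: 3.15
ee_pos: [0.5346, 0.0248, 0.1828]
ee_rot: [0.647, 0.763, 0.0, 0.0]
wrist_force: [0.6, 0.5, -0.1]
finger_gap: 0.0003
finger_force: 0.0
```

```bash
python3 - <<'E'
from h import *
s=telemetry.get_state(); c=get_calibration("wrist"); im,d=capture("wrist")
print(s["ee_pos"],s["ee_rot"],s["wrist_force"],s["joint_pos"])
v,u=np.mgrid[0:420,0:560]
a=(u-c["cx"]);b=(v-c["cy"]);r=np.hypot(a,b)+1e-9;th=r/c["fx"]
P=np.stack([a/r*np.tan(th)*d,-b/r*np.tan(th)*d,-d],-1);T=np.array(c["pose"]);W=P@T[:3,:3].T+T[:3,3];W[d<=0]=np.nan
np.savez("wrist.npz",im=im,W=W); cv2.imwrite("pics/w1.png",im[...,::-1])
hsv=cv2.cvtColor(im,cv2.COLOR_RGB2HSV)
red=((hsv[...,0]<6)|(hsv[...,0]>174))&(hsv[...,1]>150)&(hsv[...,2]>80)&(abs(W[...,2]-.056)<.006)
p=W[red];print(len(p),np.median(p,0),cv2.minAreaRect(p[:,:2].astype(np.float32)*1000))
for nm in("jaw","stop_face","button_top","rest_top"):print(nm,search_frame("wrist",nm)[:2])
E
```

```text
[0.5345503  0.0248385  0.18282261] [6.46549758e-01 7.62871650e-01 2.74150452e-04 4.24861502e-04] [ 0.56347058  0.45586306 -0.14978487] [-1.98225247e-01 -9.97777067e-02 -1.94736795e-01  1.47482832e+00
  6.89302921e-05  1.20788104e+00]
1216 [0.53130045 0.02789391 0.0565971 ] ((531.4909057617188, 26.494707107543945), (35.09046936035156, 27.549701690673828), 9.688712120056152)
jaw [{'rect': [278.2, 206.6, 111.7, 111.5], 'score': 0.59}]
stop_face [{'rect': [276.3, 152.9, 132.6, 302.9], 'score': 0.75}]
button_top [{'rect': [276.9, 196.6, 39.7, 35.5], 'score': 0.91}]
rest_top [{'rect': [277.3, 209.3, 108.2, 113.8], 'score': 0.89}]
```

View pics/w1.png

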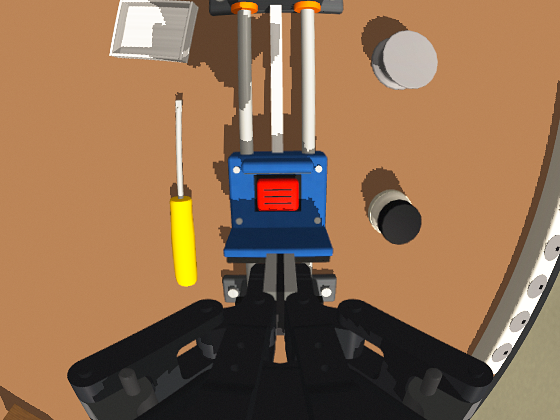

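Emit:
step_arm([
  [0, 0, 0, 0.002, -0.0025, 0.03, 0],
  [0, 0, 0, 0, 0, 0.04, 0],
  [0, 0, 0, 0, 0, 0.03, 0],
  [0, 0, 0, 0, 0, 0.012, 0],
  [0, 0, 0, 0, 0, 0.008, 0],
  [0, 0, 0, 0, 0, 0.0, 0],
  [0, 0, 0, 0, 0, 0.0, 0],
])

```text
time: 4.28
ee_pos: [0.5322, 0.0263, 0.0625]
ee_rot: [0.647, 0.763, 0.0, 0.001]
wrist_force: [-0.4, -0.6, 0.2]
finger_gap: -0.0003
finger_force: 0.0
```

```bash
python3 - <<'E'
from h import *
im,d=capture("wrist");cv2.imwrite("pics/w2.png",im[...,::-1])
E
```

```text
(no output)
```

View pics/w2.png

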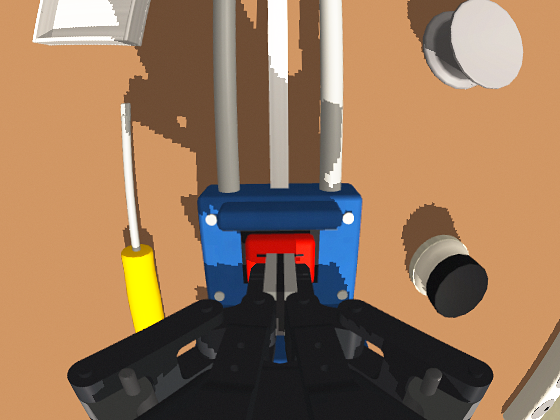

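The closed fingertips (about 280,258) are over the red button, between the plate and the thumb rest (280,215). Pressing now.

Emit:
step_arm([
  [0, 0, 0, 0, 0, 0.004, 0],
  [0, 0, 0, 0, 0, 0.003, 0],
  [0, 0, 0, 0, 0, 0.002, 0],
  [0, 0, 0, 0, 0, 0.002, 0],
  [0, 0, 0, 0, 0, 0.001, 0],
  [0, 0, 0, 0, 0, 0, 0],
  [0, 0, 0, 0, 0, 0, 0],
])

```text
time: 5.2
ee_pos: [0.5317, 0.0264, 0.0495]
ee_rot: [0.647, 0.763, 0.0, 0.0]
wrist_force: [0.6, -0.4, 4.0]
finger_gap: -0.0002
finger_force: 2.0
```

Emit:
step_arm([
  [0, 0, 0, 0, 0, 0.001, 0],
  [0, 0, 0, 0, 0, 0, 0],
  [0, 0, 0, 0.004, 0, 0, 0],
  [0, 0, 0, 0.004, 0, 0, 0],
  [0, 0, 0, 0.004, 0, 0, 0],
  [0, 0, 0, 0.004, 0, 0, 0],
  [0, 0, 0, 0.004, 0, 0, 0],
  [0, 0, 0, 0, 0, 0, 0],
])

```text
time: 6.2
ee_pos: [0.5288, 0.0451, 0.049]
ee_rot: [0.647, 0.763, -0.001, 0.001]
wrist_force: [-0.1, -5.1, 6.5]
finger_gap: -0.0002
finger_force: 4.6
```

Emit:
step_arm([
  [0, 0, 0, 0.004, 0, 0, 0],
  [0, 0, 0, 0.004, 0, 0, 0],
  [0, 0, 0, 0.004, 0, 0, 0],
  [0, 0, 0, 0, 0, 0, 0],
])

```text
time: 6.7
ee_pos: [0.5267, 0.0569, 0.049]
ee_rot: [0.647, 0.763, -0.001, 0.001]
wrist_force: [-0.1, -5.6, 8.0]
finger_gap: -0.0001
finger_force: 4.8
```

```bash
python3 - <<'E'
from h import *
im,W=cloud("scene")
print(telemetry.get_state()["wrist_force"])
cv2.imwrite("pics/c2.png",cv2.resize(im[165:245,240:380,::-1],None,fx=4,fy=4,interpolation=cv2.INTER_CUBIC))
im,d=capture("wrist");cv2.imwrite("pics/w3.png",im[...,::-1])
E
```

```text
[-0.6912504  -5.93438082  7.95550249]
```

View pics/w3.png

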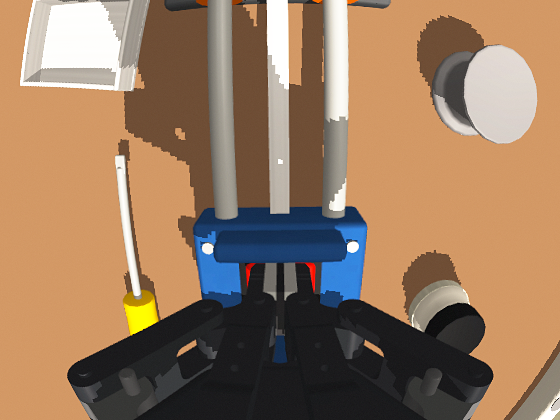

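Emit:
step_arm([
  [0, 0, 0, 0.005, 0, 0, 0],
  [0, 0, 0, 0.006, 0, 0, 0],
  [0, 0, 0, 0.006, 0, 0, 0],
  [0, 0, 0, 0.006, 0, 0, 0],
  [0, 0, 0, 0.006, 0, 0, 0],
  [0, 0, 0, 0.006, 0, 0, 0],
  [0, 0, 0, 0.005, 0, 0, 0],
  [0, 0, 0, 0, 0, 0, 0],
])

```text
time: 7.8
ee_pos: [0.5198, 0.0966, 0.0489]
ee_rot: [0.647, 0.763, -0.001, 0.001]
wrist_force: [-2.3, -4.3, 9.7]
finger_gap: 0.0002
finger_force: 5.5
```

Emit:
step_arm([
  [0, 0, 0, 0.005, 0, -0.0005, 0],
  [0, 0, 0, 0.005, 0, 0, 0],
  [0, 0, 0, 0.005, 0, 0, 0],
  [0, 0, 0, 0.004, 0, 0, 0],
  [0, 0, 0, 0, 0, 0, 0],
])

```text
time: 8.43
ee_pos: [0.5164, 0.1152, 0.049]
ee_rot: [0.647, 0.763, -0.001, 0.001]
wrist_force: [-1.0, -6.4, 6.9]
finger_gap: 0.0002
finger_force: 5.2
```

```bash
python3 - <<'E'
from h import *
im,d=capture("wrist");cv2.imwrite("pics/w4.png",im[...,::-1])
E
```

```text
(no output)
```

View pics/w4.png

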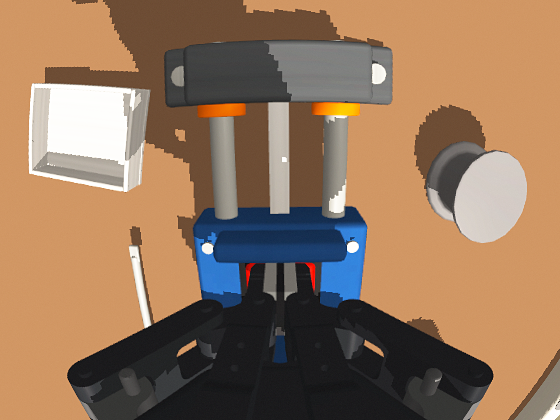

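Emit:
step_arm([
  [0, 0, 0, 0.005, 0, 0, 0],
  [0, 0, 0, 0.006, 0, 0, 0],
  [0, 0, 0, 0.006, 0, 0, 0],
  [0, 0, 0, 0.006, 0, 0, 0],
  [0, 0, 0, 0.006, 0, 0, 0],
  [0, 0, 0, 0.005, 0, 0, 0],
  [0, 0, 0, 0.004, 0, 0, 0],
  [0, 0, 0, 0.002, 0, 0, 0],
  [0, 0, 0, 0, 0, 0, 0],
])

```text
time: 9.6
ee_pos: [0.5095, 0.1545, 0.049]
ee_rot: [0.647, 0.763, -0.001, 0.001]
wrist_force: [-2.9, -8.1, 8.9]
finger_gap: -0.0004
finger_force: 6.1
```

Emit:
step_arm([
  [0, 0, 0, 0.002, 0, 0, 0],
  [0, 0, 0, 0.002, 0, 0, 0],
  [0, 0, 0, 0.001, 0, 0, 0],
  [0, 0, 0, 0, 0, 0, 0],
])

```text
time: 10.1
ee_pos: [0.5087, 0.1592, 0.049]
ee_rot: [0.647, 0.763, -0.002, 0.001]
wrist_force: [-4.1, -9.0, 9.0]
finger_gap: 0.0
finger_force: 6.5
```

Emit:
step_arm([
  [0, 0, 0, 0.002, -0.001, -0.0003, 0],
  [0, 0, 0, 0.001, 0, 0, 0],
  [0, 0, 0, 0.001, 0, 0, 0],
  [0, 0, 0, 0, 0, 0, 0],
])

```text
time: 10.6
ee_pos: [0.5079, 0.1629, 0.049]
ee_rot: [0.647, 0.762, -0.001, 0.001]
wrist_force: [2.0, -8.0, 3.8]
finger_gap: 0.0003
finger_force: 4.8
```

Emit:
step_arm([
  [0, 0, 0, 0.001, 0, 0, 0],
  [0, 0, 0, 0.001, 0, 0, 0],
  [0, 0, 0, 0.001, 0, 0, 0],
  [0, 0, 0, 0, 0, 0, 0],
])

```text
time: 11.1
ee_pos: [0.5074, 0.1659, 0.0491]
ee_rot: [0.647, 0.762, -0.001, 0.001]
wrist_force: [1.5, -7.9, 3.2]
finger_gap: -0.0001
finger_force: 4.9
```

```bash
python3 - <<'E'
from h import *
im,d=capture("wrist");cv2.imwrite("pics/w5.png",im[...,::-1])
E
```

```text
(no output)
```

View pics/w5.png

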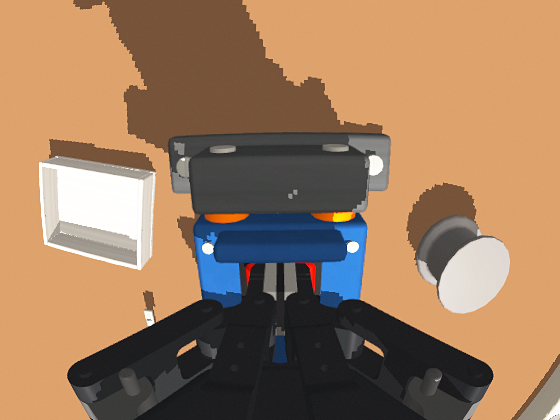

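The carriage front is right next to the bumpers (orange at 227,216 and 333,214). I'll keep pushing in small steps until the force rises.

Emit:
step_arm([
  [0, 0, 0, 0.001, 0, 0.0004, 0],
  [0, 0, 0, 0.001, 0, 0, 0],
  [0, 0, 0, 0.001, 0, 0, 0],
  [0, 0, 0, 0, 0, 0, 0],
])

```text
time: 11.65
ee_pos: [0.5074, 0.166, 0.0491]
ee_rot: [0.648, 0.762, -0.003, 0.003]
wrist_force: [1.0, -24.3, 6.9]
finger_gap: 0.0
finger_force: 12.6
```

Emit:
step_arm([
  [0, 0, 0, 0.001, 0, 0, 0],
  [0, 0, 0, 0.001, 0, 0, 0],
  [0, 0, 0, 0, 0, 0, 0],
])

```text
time: 12.02
ee_pos: [0.5074, 0.1661, 0.0491]
ee_rot: [0.648, 0.761, -0.005, 0.005]
wrist_force: [1.7, -35.2, 7.1]
finger_gap: -0.0003
finger_force: 17.7
```

The jaw is stalled firmly at the stop. I'll ease off the push, keeping light contact, then lift straight up.

Emit:
step_arm([
  [0, 0, 0, -0.002, 0, 0, 0],
  [0, 0, 0, -0.002, 0, 0, 0],
  [0, 0, 0, 0, 0, 0, 0],
])

```text
time: 12.4
ee_pos: [0.5074, 0.1659, 0.049]
ee_rot: [0.647, 0.762, -0.002, 0.002]
wrist_force: [-0.4, -12.7, 6.3]
finger_gap: 0.0
finger_force: 7.5
```

Emit:
step_arm([
  [0, 0, 0, -0.001, 0, 0, 0],
  [0, 0, 0, 0, 0, -0.003, 0],
  [0, 0, 0, 0, 0, -0.004, 0],
  [0, 0, 0, -0.001, 0, -0.005, 0],
  [0, 0, 0, -0.001, 0, -0.01, 0],
  [0, 0, 0, 0, 0, -0.03, 0],
  [0, 0, 0, 0, 0, -0.05, 0],
  [0, 0, 0, 0, 0, -0.04, 0],
  [0, 0, 0, 0, 0, 0, 0],
  [0, 0, 0, 0, 0, 0, 0],
])

```text
time: 13.65
ee_pos: [0.5071, 0.1656, 0.1903]
ee_rot: [0.647, 0.763, -0.0, -0.0]
wrist_force: [0.7, 0.3, -0.1]
finger_gap: 0.0004
finger_force: 0.0
```

```bash
python3 - <<'E'
from h import *
s=telemetry.get_state(); c=get_calibration("wrist"); im,d=capture("wrist")
print(s["ee_pos"],s["wrist_force"])
v,u=np.mgrid[0:420,0:560]
a=(u-c["cx"]);b=(v-c["cy"]);r=np.hypot(a,b)+1e-9;th=r/c["fx"]
P=np.stack([a/r*np.tan(th)*d,-b/r*np.tan(th)*d,-d],-1);T=np.array(c["pose"]);W=P@T[:3,:3].T+T[:3,3]
hsv=cv2.cvtColor(im,cv2.COLOR_RGB2HSV)
red=((hsv[...,0]<6)|(hsv[...,0]>174))&(hsv[...,1]>150)&(hsv[...,2]>80)&(abs(W[...,2]-.053)<.01)
p=W[red];print(len(p),np.median(p,0),cv2.minAreaRect(p[:,:2].astype(np.float32)*1000))
cv2.imwrite("pics/w6.png",im[...,::-1])
E
```

```text
[0.50709549 0.16558029 0.19029743] [ 0.69959064  0.2673488  -0.13562012]
1171 [0.50910137 0.15765339 0.05657399] ((514.5676879882812, 167.42930603027344), (49.7519645690918, 49.20615768432617), 7.60836124420166)
```

View pics/w6.png

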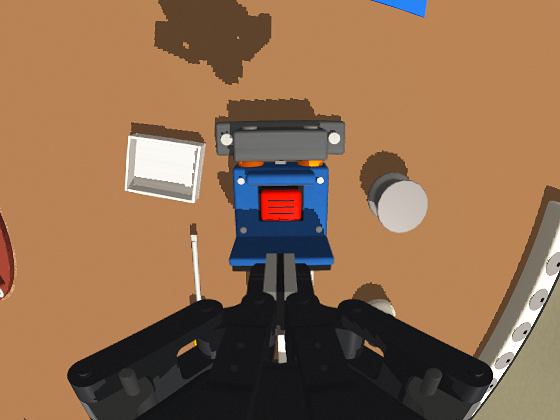

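The button (280,205) is up, at z 0.0566, and the carriage touches the bumpers (row ~163). The arm is clear.

```bash
python3 -c "
from workcell import job
print(job.close_job())"
```

```text
the job is handed in; nothing more can be done
None
```

The sliding jaw is fully against its end stop (stalled at about 35 N with the button held down). The button has sprung back up, the arm is clear, nothing else was touched, and the job is handed in at about 14 s.

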